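# Aim the inspection mirror at the focus target and hold it

## Task

Start the little inspection camera by pressing its round key fully down and letting it up, then its square key likewise, one at a time; leave the long bar-shaped key alone. Then turn the camera's spring-loaded mirror by the upright post on its lever until the camera, looking into the mirror, sees the head of the banded focus target in the middle of the glass (the brass needle under the mirror then points at the target), and finish while still holding the lever steady at that angle, because it springs back when let go. Do not disturb the other things on the bench.

Things in the scene. Friction and masses are not known exactly. Their poses are not given: they have to be found in the camera images.
- pivot (a point): Point on the mirror's upright pivot axis, 70 mm above the bench. The mirror is an upright plate 70 mm wide, 37 to 103 mm above the bench, glass 6 mm in front of this axis. The fixed stand has a dark round foot of 84 mm under the mirror and a flat rail from it to a small black camera. The -x axis of this frame points from the pivot at the camera lens; z is up.
- lens (a point): Centre of the front of the camera's lens, 70 mm above the bench and 89 mm from the pivot axis. The camera (40x34x34 mm head, top 87 mm above the bench, reaching to 141 mm from the pivot axis) is fixed to the stand and looks straight and level at the pivot.
- mirror (a joint): Angle of mirror and lever about the upright pivot, rad, 0 to 1.4, clockwise seen from above. At 0, where a spring keeps it against a stop, the glass squarely faces the camera. Spring: 0.7 N at the post at 0, rising to 3 N at 1.4. To see a thing that lies at angle B from the lens (about the pivot, clockwise from above) in the middle of the glass, it must stand at B/2.
- lever_post (a point): Place to hold the lever: on the axis of a round upright steel post of 12 mm diameter, 70 mm from the pivot axis, straight behind the glass, 125 mm above the bench (the post is bare from 33 mm up to its top at 145 mm). It is rigid with the mirror and goes round the pivot with it. This frame's -x axis points to the pivot, the way the glass faces.
- sight (a point): Where the camera's line of sight meets the mirror: on the pivot axis, 70 mm above the bench. The -x axis of this frame points level along the line of sight after reflection. A thin brass needle, 70 mm long and 16 mm above the bench, turns with it under the mirror, geared to turn clockwise twice as far as the mirror; with the mirror at 0 it points at the camera.
- target_head (a point): Centre of the head of the focus target, 70 mm above the bench: an upright cylinder 24 mm in diameter and 36 mm tall with two dark bands, on a thin stem with a round 40 mm foot, fixed to the bench 0.09 to 0.18 m from the pivot. Top 88 mm above the bench.
- key_round (a joint): Travel of the round key, m: 0 up, 0.006 fully down (about 4 N; it starts to move at 1.4 N and springs back up).
- round_top (a point): Centre of the top face of the round grey key, 26 mm in diameter, on one of three black 54x56 mm modules in a row in a flat tray; 46 mm above the bench, 15 mm proud of its module; pressed straight down. Modules lie 58 mm apart, in any order.
- key_square (a joint): Travel of the square key, as of the round one.
- square_top (a point): Centre of the top face of the square grey key, 26x26 mm, otherwise like the round one.
- key_bar (a joint): Travel of the long key, as of the round one. Not to be pressed.
- bar_top (a point): Centre of the top face of the long grey bar-shaped key, 13x44 mm, otherwise like the round one; to be left alone.
- tape_yellow_mid (a point): Bystander: yellow tape roll, 60x60x16 mm; point on its upright centre line 8 mm above its underside.
- flux_flask_mid (a point): Bystander: small squat flask with a screw cap, 52x52x89 mm; point on its upright centre line 8 mm above its underside.
- pliers_red_mid (a point): Bystander: pliers lying flat, 148x52x13 mm; point on its upright centre line 8 mm above its underside.
- tweezers_a_mid (a point): Bystander: steel tweezers lying on their side, 124x15x10 mm; point on its upright centre line 8 mm above its underside.
- tip_cleaner_mid (a point): Bystander: cup of brass wool, 68x68x56 mm; point on its upright centre line 8 mm above its underside.
- heat_sink_mid (a point): Bystander: finned aluminium heat sink, 42x50x20 mm; point on its upright centre line 8 mm above its underside.
Not all that is in view belongs to the job. There is more than one size of the part that bears target_head; the job needs the larger.

How it is judged:
On the way, in this order (a step that is already met when the one before it is completed fails the run):
1. the round key is pressed down, alone (value of joint key_round above 0.004 m and value of joint each of key_square, key_bar below 0.002 m), for 0.05 s.
2. the round key is up again and the square key is pressed down, alone (value of joint key_square above 0.004 m and value of joint each of key_round, key_bar below 0.002 m), for 0.05 s.
3. with the keys up, the mirror is held where the camera sees the target (value of joint each of key_round, key_square below 0.002 m and y of target_head in the frame of sight between -0.02 and 0.02 m and x of target_head in the frame of sight below -0.05 m and contact force between the fingers and mirror above 0.3 N and velocity of joint mirror between -0.1 and 0.1 rad/s), for 0.2 s.
At the end, for the whole second after the job is handed in: The fingers hold the mirror or its lever (contact over 0.3 N) and it is still (under 0.1 rad/s), the camera's reflected line of sight passes within 20 mm sideways of the centre of the target's head, and all keys are up (all of step 3 and value of joint key_bar below 0.002 m); the arm keeps its last pose, push and grip.
It fails at once if the long bar key is pressed (value of joint key_bar above 0.003 m).
It fails at once if two keys are down at once (value of joint each of key_round, key_square above 0.003 m).
It fails at once if a bystander is moved by more than 30 mm (distance of any of tape_yellow_mid, flux_flask_mid, pliers_red_mid, tweezers_a_mid, tip_cleaner_mid, heat_sink_mid from where it was at the start of the episode above 0.03 m).
It also fails if it takes over 45 s, if anything falls off the work surface, if the arm or the gripper's body presses on something with over 40 N, if the wrist force passes 120 N, or if a joint passes its speed limit or range.

## Robot

A 7-joint arm with a two-finger parallel gripper is mounted at the origin on a cart in front of the work surface, level with it; the furniture and walls round the work are solid. World frame = base frame: x ahead of the robot, y to its left, z up, the work surface at z = 0. Lengths are in m, angles in rad, forces in N, time in s.
With the tool pointing down it reaches from about 0.4 to 0.9 m from the base axis. Payload 5.5 kg.
Tool frame: the origin (TCP) lies at the centre of the arm's flange, where the gripper is bolted on; the fingertips stand tcp_to_tips ahead of it and the grasp point (between the pads) lies 159 mm ahead of it (tcp_to_tips is the distance from the TCP to the fingertips, in m); z points along the fingers, y is the line along which they close (so a half turn about z gives the same grasp; the last joint's range is limited). The gripper opens to 92 mm and grips with 3 to 60 N. Pads are 19 mm wide; open, the fingers measure 130 mm over their backs; the gripper's body (75 mm by 190 mm) begins 47 mm behind the grasp point.
Start: joints at [1.425, 0.501, -0.427, 1.55, 0.221, 1.138, -0.21], TCP at [0.258, -0.596, 0.405] pointing down, gripper open.
Joint ranges: [-2.88, 2.88], [-0.31, 2.03], [-1.54, 1.56], [0.2, 2.42], [-1.41, 4.55], [0.19, 2.02], [-2.57, 2.57]. Speed limits (rad/s): [2.57, 2.57, 3.14, 3.14, 3.14, 3.14, 3.14].

## Interface

Orientations are given as a rotation vector (axis times angle).
In Python, from plant import * gives the robot as it stands. The module is installed in compiled form; this text tells all that it offers.
- The arm moves only by the tool servo_tool, never from a script. Its argument "series" is a list of rows, each a list of 5 numbers: the shift along the tool's x, y, z as a fraction of full scale, then the turn about the tool's z as a fraction of full scale, then the gripper's target within -1 to 1 (fully open at 1, half-way at 0, shut at -1). A call has 1 to 10 rows; each row is the pose to reach, as a shift and turn from the pose commanded when the call began, along the tool's axes at that moment, turning the shorter way round; what a row does not reach only later rows make up. Full scale, the value 1, is 100 mm for a shift and 180 degrees for a turn. A row lasts 1/12 s, in which the tool goes at most 41.7 mm and 7.16 degrees, less where a joint would pass 70% of its speed; a pose out of reach is approached as far as the arm can. A call with a number of a shift or a turn outside -1 to 1 is refused whole. A call with a gripper value outside its range is refused whole. The fingers move at their own pace and stop on an object; the grip force is fixed at half the most. Time passes only in rows, so rows that repeat a pose let the fingers close. It gives the time, the measured TCP pose, the force, the opening and the grip force at its end, in the units of the state.
- get_state(): the state, without advancing time (a new reading comes with each control period).
- capture(name): name is "scene" or "top"; returns a dict with "image" (480x640x3 uint8, blue, green, red), "K" (3x3 intrinsics, pixels), "dist_coeffs" ([k1, k2, p1, p2, k3] as OpenCV has them; the pictures are not rectified), "rvec" (rotation vector, rad) and "tvec" (3), from world to camera coordinates, as OpenCV has them. Camera axes: x right, y down, z forward; pixel columns grow to the right and rows downward; lengths in m; the calibration is good to about 2 mm. A picture is of the moment at which its call begins. There is no depth.
- close_job(): hands the job in; it is judged then, once.
The state is a dict: "t": time; "joints": joint angles; "joint_vel": joint speeds; "tau": joint torques, N m; "tool_pos": TCP position; "eef_rot": TCP orientation; "wrist_force": force on the tool from outside, world axes, zero at the start; "wrist_torque": the same for the moment, N m; "finger_gap": finger opening in m; "grasp_force": force on a finger pad.
Only numpy, scipy, OpenCV 4.12 (cv2) and the standard library are available. Lean on these libraries where they do the work, as an engineer would, in place of code of your own. Each camera call takes 0.05 s, during which the arm holds its last target. There are 200 camera calls.

## Working session

There is one attempt and no reset: what is moved stays moved. The work goes in short steps, Python scripts to look and compute and a tool call to move; the robot and the scene stay as the last step left them, time stands still between calls to the robot, and variables do not carry over. Pictures are saved under pics/ and viewed, at most 10 in all, crops included, and the job is handed in when it is done.

Besides the shell and the picture viewer there is one more tool, called after "Emit:" as name([rows], argument=value, ...), one row to a line, values as JSON. servo_tool: Moves the arm, as the interface text tells. Shift numbers are shares of 100 mm and turn numbers shares of 180 degrees, none past 1 either way. Its arguments: {"type":"object","properties":{"series":{"type":"array"}},"required":["series"]}

```bash
mkdir -p pics; cat > h.py <<'E'
import numpy as np, cv2
from plant import *
def cap(n,f=None):
    c=capture(n)
    if f: cv2.imwrite('pics/'+f,c['image']); np.savez('pics/'+n+'.npz',**c)
    return c
def load(n): return np.load('pics/'+n+'.npz')
def ray(c,px):
    u=cv2.undistortPoints(np.array([[px]],float),c['K'],c['dist_coeffs'])[0,0]
    R=cv2.Rodrigues(c['rvec'])[0]; o=-R.T@c['tvec'].ravel()
    return o,R.T@np.array([u[0],u[1],1])
def onz(c,px,z):
    o,d=ray(c,px); return o+d*(z-o[2])/d[2]
def proj(c,p):
    return cv2.projectPoints(np.array([p],float),c['rvec'],c['tvec'],c['K'],c['dist_coeffs'])[0][0,0]
E
python3 - <<'E'
from h import *
s=get_state(); print({k:np.round(v,3) for k,v in s.items()})
try: print(tcp_to_tips)
except Exception as e: print(e)
cap('scene','s0.png');cap('top','t0.png')
for n in('scene','top'):
    c=load(n);R=cv2.Rodrigues(c['rvec'])[0];print(n,-R.T@c['tvec'].ravel(),R[2])
E
```

```text
{'t': np.float64(0.0), 'joints': array([ 1.425,  0.502, -0.427,  1.551,  0.221,  1.138, -0.21 ]), 'joint_vel': array([-0.002, -0.001,  0.001, -0.   ,  0.   ,  0.001,  0.   ]), 'tau': array([-0.0000e+00, -5.6659e+01, -5.8170e+00, -2.7911e+01, -6.9000e-02,
        3.1000e-02,  0.0000e+00]), 'tool_pos': array([ 0.258, -0.596,  0.404]), 'eef_rot': array([-3.074, -0.637,  0.   ]), 'wrist_force': array([ 0.628, -0.11 ,  0.254]), 'wrist_torque': array([-0.045,  0.048, -0.023]), 'grasp_force': np.float64(0.0), 'finger_gap': np.float64(0.092)}
0.178
scene [-0.11187899 -0.65274141  0.4763903 ] [ 0.77389474  0.46601745 -0.42885273]
top [ 0.41720053 -0.27363124  1.17506051] [ 0.10230213  0.01518446 -0.99463748]
```

View pics/s0.png

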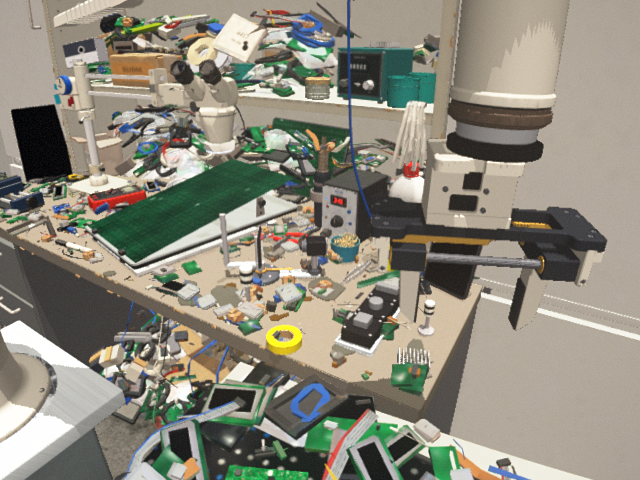

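View pics/t0.png

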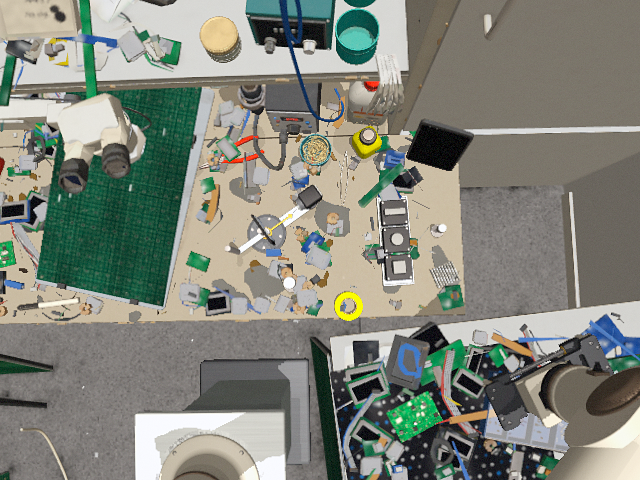

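```bash
python3 - <<'E'
from h import *
c=load('top');i=c['image'][150:320,200:470]
cv2.imwrite('pics/t0c.png',cv2.resize(i,None,fx=2.9,fy=2.9,interpolation=cv2.INTER_CUBIC))
c=load('scene');i=c['image'][200:370,200:460]
cv2.imwrite('pics/s0c.png',cv2.resize(i,None,fx=3,fy=3,interpolation=cv2.INTER_CUBIC))
c=load('top')
for n,p,z in[('pivot',(267,232),.07),('t1',(289,284),.088),('t2',(439,229),.088),('round',(397,239),.046),('square',(399,267),.046),('bar',(396,210),.046)]:print(n,onz(c,p,z).round(3))
E
```

```text
pivot [ 0.526 -0.14   0.07 ]
t1 [ 0.42  -0.184  0.088]
t2 [ 0.522 -0.485  0.088]
round [ 0.507 -0.405  0.046]
square [ 0.45  -0.407  0.046]
bar [ 0.568 -0.406  0.046]
```

View pics/t0c.png

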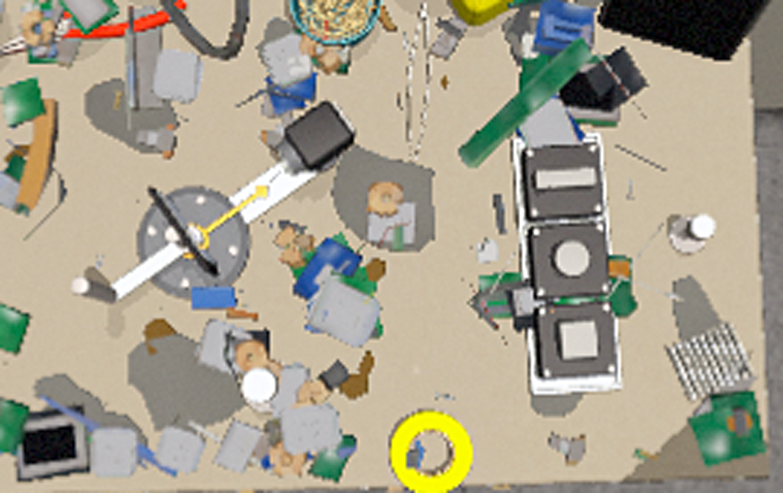

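View pics/s0c.png

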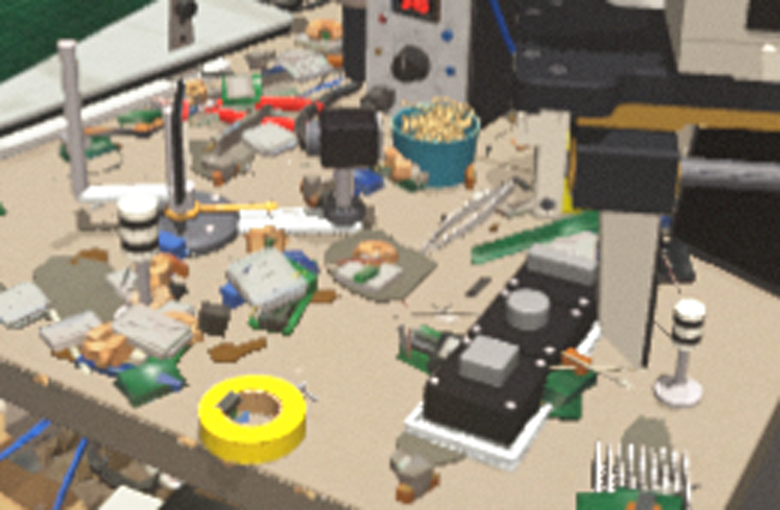

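The top view shows target candidates at (289,284), which is larger and about 0.12 m from the pivot, and (439,229), which is smaller and far off; I choose (289,284). The keys are bar (396,210), round (397,239) and square (399,267). The post top is at (227,248), the camera at (310,197) and the foot at (266,234).

```bash
python3 - <<'E'
from h import *
c=load('top');s=load('scene')
g=c['image'];hsv=cv2.cvtColor(g,cv2.COLOR_BGR2HSV)
f=lambda x,y:(200+x/2.9-.33,150+y/2.9-.33)
foot=onz(c,f(194,243),.006);post=onz(c,f(79,285),.145);cam=onz(c,f(320,135),.08);t=onz(c,f(260,386),.088);t2=onz(c,f(703,227),.08)
r=onz(c,f(571,259),.046);q=onz(c,f(579,340),.046);b=onz(c,f(565,178),.046)
# two-view triangulation of post top, target top in scene crop
fs=lambda x,y:(200+x/3-.33,200+y/3-.33)
for n,a,p in[('post',f(79,285),fs(66,44)),('target',f(260,386),fs(139,204)),('round',f(571,259),fs(528,304)),('square',f(579,340),fs(489,355))]:
    o1,d1=ray(c,a);o2,d2=ray(s,p)
    k=np.linalg.lstsq(np.c_[d1,-d2],o2-o1,rcond=None)[0];A=o1+k[0]*d1;B=o2+k[1]*d2
    print(n,((A+B)/2).round(4),np.linalg.norm(A-B).round(4))
for n in('foot','post','cam','t','t2','r','q','b'):print(n,eval(n).round(4))
d=cam-post;print('axis',np.degrees(np.arctan2(d[1],d[0])),np.linalg.norm(d[:2]))
u=d[:2]/np.linalg.norm(d[:2]);P=post[:2]+.07*u;print('pivot',P, foot[:2])
for P in(P,foot[:2],(P+foot[:2])/2):
  v=t[:2]-P;B=np.arctan2(u[1],u[0])-np.arctan2(v[1],v[0]);m=B/2
  back=-u;R=lambda a:np.array([[np.cos(a),np.sin(a)],[-np.sin(a),np.cos(a)]])
  print('B',B,'m',m,'dist',np.linalg.norm(v),'post goal',P+.07*R(m)@back)
from scipy.spatial.transform import Rotation as Ro
print(Ro.from_rotvec(get_state()['eef_rot']).as_matrix().round(4).tolist(),get_state()['tool_pos'])
E
```

```text
post [ 0.4895 -0.0704  0.1431] 0.0038
target [ 0.4217 -0.1836  0.0861] 0.0026
round [ 0.5074 -0.4044  0.0421] 0.0013
square [ 0.4492 -0.4075  0.042 ] 0.0024
foot [ 0.5295 -0.131   0.006 ]
post [ 0.4906 -0.0722  0.145 ]
cam [ 0.5958 -0.2291  0.08  ]
t [ 0.4225 -0.1848  0.088 ]
t2 [ 0.5245 -0.4928  0.08  ]
r [ 0.5074 -0.4045  0.046 ]
q [ 0.4497 -0.4081  0.046 ]
b [ 0.5656 -0.4024  0.046 ]
axis -56.135290750050025 0.18887793435994962
pivot [ 0.52958884 -0.13037316] [ 0.5295456  -0.13096596]
B 1.6917596092861595 m 0.8458798046430798 dist 0.12007282588417366 post goal [ 0.54723444 -0.06263372]
B 1.69600883207537 m 0.848004416037685 dist 0.11976684676823361 post goal [ 0.54733509 -0.06326416]
B 1.6938815101713351 m 0.8469407550856676 dist 0.11991956566925968 post goal [ 0.54728468 -0.06294888]
[[0.9176, 0.3975, -0.0007], [0.3975, -0.9176, 0.0016], [0.0, -0.0018, -1.0]] [ 0.25818439 -0.59616737  0.40378586]
```

Emit:
servo_tool([
  [0.3,-0.08,0.1,0,-1],
  [0.65,-0.17,0.2,0,-1],
  [1,-0.26,0.3,0,-1],
  [1,-0.26,0.3,0,-1],
])

```text
t: 0.43
tool_pos: [0.347, -0.5257, 0.3726]
eef_rot: [-3.066, -0.653, -0.007]
wrist_force: [1.0, 2.1, 0.1]
finger_gap: 0.0696
grasp_force: 0.0
```

Emit:
servo_tool([
  [0.3,-0.08,0.1,0,-1],
  [0.65,-0.17,0.2,0,-1],
  [1,-0.26,0.3,0,-1],
  [1,-0.26,0.3,0,-1],
])

```text
t: 0.77
tool_pos: [0.4278, -0.4615, 0.3428]
eef_rot: [-3.066, -0.654, -0.007]
wrist_force: [0.8, 1.9, 0.7]
finger_gap: 0.0433
grasp_force: 0.0
```

Emit:
servo_tool([
  [0.3,-0.08,0.1,0,-1],
  [0.65,-0.17,0.2,0,-1],
  [1,-0.25,0.3,0,-1],
  [1,-0.25,0.3,0,-1],
  [1,-0.25,0.3,0,-1],
])

```text
t: 1.18
tool_pos: [0.5052, -0.4032, 0.3137]
eef_rot: [-3.071, -0.647, -0.0]
wrist_force: [0.2, 0.0, 0.5]
finger_gap: 0.0098
grasp_force: 0.0
```

Emit:
servo_tool([
  [0.02,0.0,0.3,0,-1],
  [0.02,0,0.6,0,-1],
  [0.02,0,0.83,0,-1],
  [0.02,0,0.83,0,-1],
  [0.02,0,0.83,0,-1],
])

```text
t: 1.6
tool_pos: [0.5033, -0.4065, 0.2306]
eef_rot: [-3.074, -0.635, 0.004]
wrist_force: [1.0, 0.1, 1.3]
finger_gap: 0.0005
grasp_force: 0.0
```

```bash
python3 - <<'E'
from h import *
c=cap('scene','s1.png');cv2.imwrite('pics/s1c.png',cv2.resize(c['image'][230:390,300:460],None,fx=3.5,fy=3.5,interpolation=cv2.INTER_CUBIC))
s=get_state();print(s['tool_pos'],s['wrist_force'],s['finger_gap'])
E
```

```text
[ 0.50442931 -0.40676168  0.23235233] [0.79422668 0.30966072 0.10100361] 0.0006588566609505566
```

View pics/s1c.png

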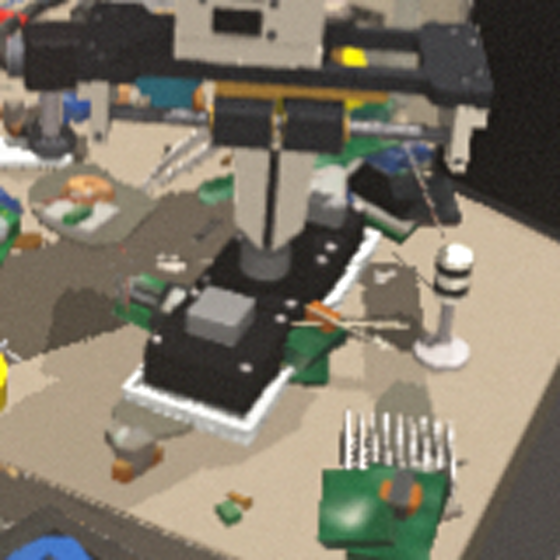

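The closed fingertips stand just above the round key, at about (265,255) in the crop. Next I press it.

Emit:
servo_tool([
  [0.03,0,0.06,0,-1],
  [0.03,0,0.1,0,-1],
  [0.03,0,0.14,0,-1],
  [0.03,0,0.14,0,-1],
  [0.03,0,0.14,0,-1],
])

```text
t: 2.07
tool_pos: [0.5087, -0.405, 0.219]
eef_rot: [3.074, 0.637, 0.004]
wrist_force: [2.2, -1.5, 3.3]
finger_gap: 0.0007
grasp_force: 1.8
```

Emit:
servo_tool([
  [0,0,0.02,0,-1],
  [0,0,0.03,0,-1],
  [0,0,0.03,0,-1],
  [0,0,0.03,0,-1],
])

```text
t: 2.4
tool_pos: [0.5089, -0.405, 0.2181]
eef_rot: [3.073, 0.637, 0.003]
wrist_force: [-1.9, 1.7, 18.9]
finger_gap: 0.0006
grasp_force: 9.0
```

Emit:
servo_tool([
  [0,0,-0.2,0,-1],
  [0,0,-0.35,0,-1],
  [-0.25,-0.1,-0.35,0,-1],
  [-0.55,-0.2,-0.35,0,-1],
  [-0.55,-0.2,-0.35,0,-1],
  [-0.55,-0.2,-0.25,0,-1],
  [-0.55,-0.2,-0.15,0,-1],
  [-0.55,-0.2,-0.15,0,-1],
  [-0.55,-0.2,-0.15,0,-1],
])

```text
t: 3.15
tool_pos: [0.4497, -0.4071, 0.2283]
eef_rot: [-3.073, -0.639, 0.001]
wrist_force: [-0.1, 0.2, -0.2]
finger_gap: 0.0005
grasp_force: 0.0
```

Emit:
servo_tool([
  [0,0,0.05,0,-1],
  [0,0,0.1,0,-1],
  [0,0,0.14,0,-1],
  [0,0,0.15,0,-1],
  [0,0,0.15,0,-1],
  [0,0,0.15,0,-1],
])

```text
t: 3.65
tool_pos: [0.4508, -0.4077, 0.2179]
eef_rot: [3.074, 0.639, 0.002]
wrist_force: [-4.6, 5.1, 23.4]
finger_gap: 0.0005
grasp_force: 12.0
```

Emit:
servo_tool([
  [0,0,-0.3,0,-1],
  [0,0,-0.65,0,-1],
  [0,0,-1,0,-1],
  [0,0,-1,0,-1],
])

```text
t: 3.98
tool_pos: [0.4521, -0.4093, 0.3217]
eef_rot: [3.067, 0.637, 0.011]
wrist_force: [1.4, -0.4, 0.3]
finger_gap: 0.0002
grasp_force: 0.0
```

Emit:
servo_tool([
  [0.19,-0.3,-0.2,0,-1],
  [0.38,-0.65,-0.4,0,-1],
  [0.57,-0.98,-0.4,0,-1],
  [0.57,-0.98,-0.4,0,-1],
])

```text
t: 4.32
tool_pos: [0.4653, -0.2867, 0.3562]
eef_rot: [-3.071, -0.654, -0.005]
wrist_force: [0.4, 0.8, 0.2]
finger_gap: 0.0002
grasp_force: 0.0
```

Emit:
servo_tool([
  [0.19,-0.3,0,0,0.5],
  [0.38,-0.65,0,0,0.5],
  [0.57,-0.98,0,0,0.5],
  [0.57,-0.98,0,0,0.5],
])

```text
t: 4.65
tool_pos: [0.4771, -0.1744, 0.3547]
eef_rot: [-3.069, -0.654, -0.002]
wrist_force: [0.1, 0.8, 0.3]
finger_gap: 0.0227
grasp_force: 0.0
```

Emit:
servo_tool([
  [0.19,-0.3,0,-0.03,0.5],
  [0.38,-0.65,0,-0.07,0.5],
  [0.56,-0.96,0,-0.1,0.5],
  [0.56,-0.96,0,-0.14,0.5],
  [0.56,-0.96,0,-0.18,0.5],
  [0.56,-0.96,0,-0.22,0.5],
  [0.56,-0.96,0,-0.26,0.5],
  [0.56,-0.96,0,-0.3,0.5],
  [0.56,-0.96,0,-0.34,0.5],
  [0.56,-0.96,0,-0.38,0.5],
])

```text
t: 5.48
tool_pos: [0.4893, -0.0727, 0.3544]
eef_rot: [-2.183, -2.259, -0.0]
wrist_force: [-0.2, 0.3, -0.1]
finger_gap: 0.0692
grasp_force: 0.0
```

Emit:
servo_tool([
  [0,0,0,-0.04,0.5],
  [0,0,0,-0.04,0.5],
  [0,0,0,-0.04,0.5],
])

```text
t: 5.73
tool_pos: [0.4892, -0.0728, 0.3543]
eef_rot: [-2.049, -2.38, -0.001]
wrist_force: [-0.4, -0.3, 0.2]
finger_gap: 0.0689
grasp_force: 0.0
```

```bash
python3 - <<'E'
from h import *
from scipy.spatial.transform import Rotation as Ro
for n in('scene','top'): cap(n,n+'2.png')
a=load('scene')['image'][150:350,160:460]
b=load('top')['image'][130:330,180:480]
cv2.imwrite('pics/m2.png',cv2.resize(np.vstack([a,b]),None,fx=1.5,fy=1.5,interpolation=cv2.INTER_CUBIC))
s=get_state();R=Ro.from_rotvec(s['eef_rot']).as_matrix()
print(s['t'],s['tool_pos'],s['wrist_force'],s['finger_gap'],s['joints'].round(2),R.round(3).tolist())
print('to post',R.T@(np.array([.490,-.072,.284])-s['tool_pos']))
print('arc shift',R.T@np.array([.0573,.009,0]))
E
```

```text
5.8333 [ 0.48920806 -0.07268189  0.35452899] [0.27495018 0.20698837 0.6022011 ] 0.06913273985351967 [ 0.84  0.39 -0.9   1.97  0.37  0.96 -0.09] [[-0.149, 0.989, -0.0], [0.989, 0.149, 0.0], [0.0, -0.0, -1.0]]
to post [0.00053838 0.00088779 0.07052909]
arc shift [ 3.70571034e-04  5.80013161e-02 -2.50733577e-06]
```

View pics/m2.png

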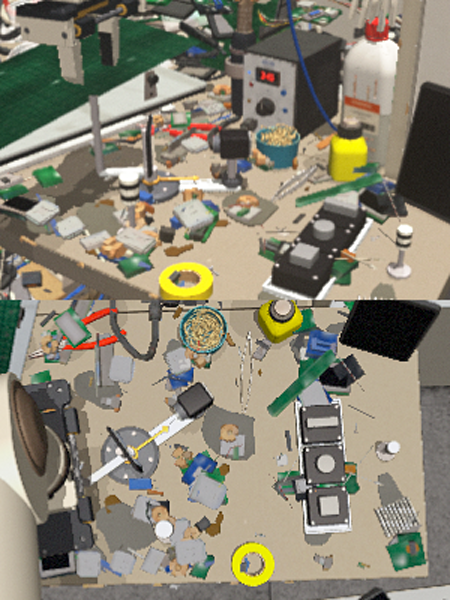

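Both keys are up, and the open fingers are above the post (at (93,95) in the upper crop). Now I lower and close.

Emit:
servo_tool([
  [0,0.01,0.3,0,0.5],
  [0,0.01,0.55,0,0.5],
  [0,0.01,0.7,0,0.5],
  [0,0.01,0.7,0,0.5],
  [0,0.01,0.7,0,-0.3],
  [0,0.01,0.7,0,-1],
  [0,0.01,0.7,0,-1],
  [0,0.01,0.7,0,-1],
  [0,0.01,0.7,0,-1],
  [0,0.01,0.7,0,-1],
])

```text
t: 6.67
tool_pos: [0.4903, -0.0725, 0.2853]
eef_rot: [2.045, 2.383, 0.0]
wrist_force: [-1.0, 0.3, 0.3]
finger_gap: 0.0331
grasp_force: 0.0
```

Emit:
servo_tool([
  [0,0,0,0,-1],
  [0,0,0,0,-1],
  [0,0,0,0,-1],
])

```text
t: 6.92
tool_pos: [0.49, -0.0724, 0.2847]
eef_rot: [-2.045, -2.384, 0.0]
wrist_force: [-1.7, 2.0, -0.2]
finger_gap: 0.0137
grasp_force: 0.8
```

Emit:
servo_tool([
  [0,0,0,0,-1],
  [0,0,0,0,-1],
  [0.02,0.08,0,0,-1],
  [0.04,0.16,0,0,-1],
  [0.05,0.24,0,0,-1],
  [0.06,0.32,0,0,-1],
  [0.06,0.4,0,0,-1],
  [0.04,0.48,0,0,-1],
  [0.02,0.54,0,0,-1],
  [0.0,0.58,0,0,-1],
])

```text
t: 7.75
tool_pos: [0.5471, -0.0619, 0.2844]
eef_rot: [-2.042, -2.383, 0.0]
wrist_force: [-5.0, 3.9, 4.0]
finger_gap: 0.0112
grasp_force: 30.0
```

Emit:
servo_tool([
  [0,0,0,0,-1],
  [0,0,0,0,-1],
  [0,0,0,0,-1],
  [0,0,0,0,-1],
])

```text
t: 8.08
tool_pos: [0.547, -0.0621, 0.2845]
eef_rot: [-2.043, -2.384, -0.001]
wrist_force: [-3.2, 3.5, 0.7]
finger_gap: 0.0113
grasp_force: 30.0
```

```bash
python3 - <<'E'
from h import *
for n in('scene','top'): cap(n,n+'3.png')
a=load('scene')['image'][150:350,160:460]
b=load('top')['image'][180:320,200:410]
cv2.imwrite('pics/m3.png',np.vstack([cv2.resize(a,(450,300)),cv2.resize(b,(450,300),interpolation=cv2.INTER_CUBIC)]))
s=get_state();p=s['tool_pos'];print(p,s['wrist_force'],s['finger_gap'],s['grasp_force'])
v=p[:2]-[.5295,-.131];print('radius',np.linalg.norm(v),'lever deg',np.degrees(np.arctan2(v[1],v[0])),'want',180-56.1-48.5)
E
```

```text
[ 0.54695474 -0.06209312  0.28448219] [-2.97436923  4.5911244   0.37531234] 0.011417073676099763 29.99864548444748
radius 0.07108323010313325 lever deg 75.78544830454103 want 75.4
```

View pics/m3.png

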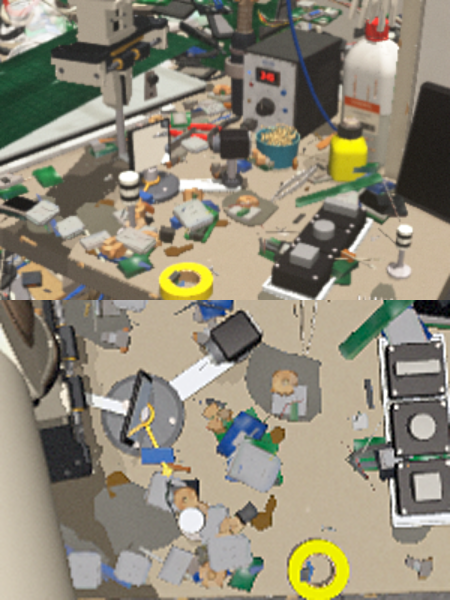

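```bash
python3 - <<'E'
from h import *
c=load('top')
P=np.array([.5295,-.131])
f=lambda x,y:(200+x*210/450,180+(y-300)*140/300)
t=onz(c,f(190.5,520.5),.088)[:2]
m=cv2.inRange(cv2.cvtColor(c['image'],cv2.COLOR_BGR2HSV),(18,150,140),(30,255,255))[215:270,255:290]
pts=[onz(c,(x+255,y+215),.016)[:2] for y,x in np.argwhere(m)]
r=[np.linalg.norm(q-P) for q in pts]
far=np.mean([q for q,d in zip(pts,r) if .05<d<.078],0)
an=lambda q:np.degrees(np.arctan2(*(q-P)[::-1]))
e=np.radians(an(far)-an(t));print(len(pts),max(r),t,an(t),far,an(far),'lateral',np.linalg.norm(t-P)*np.sin(e))
E
```

```text
43 0.0649846943646578 [ 0.42231077 -0.18391495] -153.72632541494613 [ 0.47414192 -0.15362743] -157.76787692609355 lateral -0.008425082144156128
```

```bash
python3 -c "
from plant import *
print(close_job())"
```

```text
the job is handed in; nothing more can be done
None
```

I pressed and released the round key, then the square key, and handed the job in with the gripper holding the mirror lever still; the needle put the line of sight about 8 mm from the centre of the larger target's head (limit 20 mm), and no verdict came back.

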